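Seat the drip tray under the grinding wheel

ROBOT

A 7-joint arm with a two-finger parallel gripper is mounted at the origin on the work surface. World frame = base frame: x ahead of the robot, y to its left, z up, the work surface at z = 0. Lengths are in m, angles in rad, forces in N, time in s.
With the tool pointing down it reaches from about 0.35 to 0.9 m from the base axis. Payload 19.9 kg.
Tool frame: the origin (TCP) lies between the finger pads, 19 mm behind the fingertips; this is the grasp point; z points along the fingers, y is the line along which they close (so a half turn about z gives the same grasp; the last joint's range is limited). The gripper opens to 85 mm and grips with 20 to 120 N. Pads are 22 mm wide; open, the fingers measure 114 mm over their backs; the gripper's body (76 mm by 85 mm) begins 54 mm behind the grasp point. The pads swing forward as they close: fully open they stand 13 mm farther back than shut.
Start: joints at [-1.208, 0.417, -0.01, 1.614, 0.005, 1.111, -0.053], TCP at [0.246, 0.574, 0.25] pointing down, gripper open.
Joint ranges: [-2.81, 2.81], [-0.39, 2.02], [-1.27, 1.25], [0.06, 2.57], [-1.19, 4.33], [0.19, 2], [-2.82, 2.82]. Speed limits (rad/s): [1.89, 1.89, 2.39, 2.39, 3.01, 3.01, 3.01].

INTERFACE

Orientations are given as a unit quaternion [w, x, y, z].
In Python, from rig import monitor, camera, env gives the robot as it stands.
- The arm moves only by the tool jog_arm, never from a script. Its arguments are lists of equal length, an entry for each row: "offset": the shift along the tool's x, y, z each as a share of 0.04 m, from -1 to 1, a list of three; "rot": the turn, a rotation vector about the tool's x, y, z each as a share of 5 degrees, from -1 to 1, a list of three; "gripper": the opening, from 0 (shut) to 1 (fully open). A call has 1 to 12 rows; each row shifts and turns the commanded pose from where the row before left it, along the tool's axes as they then stand; what a row does not reach is not made up. A row lasts 1/12 s, in which the tool goes at most 41.7 mm and 7.16 degrees, less where a joint would pass 70% of its speed; a pose out of reach is approached as far as the arm can. A call with a number of a shift or a turn outside -1 to 1 is refused whole. A call with a gripper value outside its range is refused whole. The fingers move at their own pace and stop on an object; the grip force is fixed at half the most. Time passes only in rows, so rows that do not move let the fingers close. It gives the time, the measured TCP pose, the force, the opening and the grip force at its end, in the units of the state.
- monitor.get_obs(): the state, without advancing time (a new reading comes with each control period).
- camera(name): name is "side" or "top"; returns a dict with "image" (480x640x3 uint8, blue, green, red), "z_map" (480x640 float32, m along the optical axis (not along the pixel's ray), 0 where there is no reading), "vfov" (degrees; the focal length in pixels is half the picture's height over the tangent of half this angle, whatever the lens; pixels are square), "cx", "cy" (the principal point, pixels), "k1" (the pictures are not rectified: a ray, as slopes to the right and down, at radius r is drawn at 1 + k1 r^2 times it, then the intrinsics apply), "rvec" (rotation vector, rad) and "tvec" (3), from world to camera coordinates, as OpenCV has them. Camera axes: x right, y down, z forward; pixel columns grow to the right and rows downward; lengths in m; the calibration is good to about 2 mm. A picture is of the moment at which its call begins.
- env.finish_job(): hands the job in; it is judged then, once.
The state is a dict: "time": time; "qpos": joint angles; "dq": joint speeds; "joint_efforts": joint torques, N m; "ee_pos": TCP position; "ee_rot": TCP orientation; "ft_force": force on the tool from outside, world axes, zero at the start; "ft_torque": the same for the moment, N m; "finger_gap": opening from 0.0 (shut) to 1.0 (fully open); "gripper_force": force on a finger pad.
Only numpy, scipy, OpenCV 4.12 (cv2) and the standard library are available. Lean on these libraries where they do the work, as an engineer would, in place of code of your own. Each camera call takes 0.05 s, during which the arm holds its last target. There are 200 camera calls.

TASK

Push the rectangular drip tray along the bench until it sits fully home under the grinding wheel: one long side flush against the low side fence and its far end flush against the back stop. Slide it steadily and press it home gently, pushing only on its outside with the fingers: do not reach into it, pinch its rim, lift it, tip it or bat it. Leave everything else on the bench where it is, and finish clear.

Things in the scene. Friction and masses are not known exactly. Their poses are not given: they have to be found in the camera images.
- tray: open rectangular grey plastic drip tray lying loose on the bench, 130 mm (its x) by 180 mm (its y) by 45 mm tall, upright walls 4 mm thick, 0.3 to 0.65 kg, sliding with friction. Origin: centre of its underside. It starts out in front of the wheel, some 3 to 5.5 cm off the fence and at most 0.25 rad askew to it.
- grinder: bench grinder fixed to the bench with its tray locator, an L of two steel bars 20 mm tall. Origin: on the bench at the L's inner corner. Side fence: inner face at x = 0, 12 mm thick to +x, runs from y = 0 to y = -348 mm. Back stop: inner face at y = 0, runs from x = 0 to -142 mm; the motor is behind it. The tray comes in from -y and lies at negative x and y.
- home (a point): where the tray's origin is when fully home: on the bench at (-65, -90) mm in the grinder's frame; this point's axes are parallel to the grinder's and the seated tray's (either way round)
- fence_end (a point): open end of the side fence: on the bench, on its inner face, at (0, -348) mm in the grinder's frame
- wheel (a point): centre of the grinding wheel, 160 mm above the bench at x = -65, y = -55 mm in the grinder's frame; axle along y. Wheel 156 mm across, 20 mm thick; a wooden splash guard 36 mm wide arches over its upper half at up to 98 mm radius. Both hang over the seated tray's far half, 82 mm above the bench at the lowest; the spindle nut sticks out to y = -87 mm.
- jar: closed jar, 52 mm across, 70 mm tall, standing. Bystander, loose; origin at the centre of its underside
- tin: bare tin can, 66 mm across, 90 mm tall, standing. Bystander, loose; origin at the centre of its underside
- mug: white mug, 72 mm across, 85 mm tall, standing; its handle sticks out to its own +y. Bystander, loose; origin at the centre of its underside
- dressing_stick: grey abrasive stick lying on the bench, 25 x 120 x 25 mm, long along its own y. Bystander, loose; origin at the centre of its underside
- brush: brush lying on the bench, 170 mm long along its own x, about 30 mm tall. Bystander, loose; origin on its underside
- rough_stone: piece of rough stone, 45 x 36 x 40 mm. Bystander, loose; origin at the centre of its underside

How it is judged:
By the outcome, as a careful person would: the job done as asked, in the order asked, and still so for the second after the job is handed in, with the robot touching nothing.
It also fails if it takes over 51 s, if anything falls off the work surface, if the arm or the gripper's body presses on something with over 40 N, if the wrist force passes 120 N, or if a joint passes its speed limit or range.

## Working session

There is one attempt and no reset: what is moved stays moved. The work goes in short steps, Python scripts to look and compute and a tool call to move; the robot and the scene stay as the last step left them, time stands still between calls to the robot, and variables do not carry over. Pictures are saved under pics/ and viewed, at most 10 in all, crops included, and the job is handed in when it is done.

Besides the shell and the picture viewer there is one more tool, called after ">>>" in YAML: its name, and indented under it one key for each argument. jog_arm: Moves the arm, as the interface text tells. Its arguments: {"type":"object","properties":{"offset":{"type":"array"},"rot":{"type":"array"},"gripper":{"type":"array"}},"required":["offset","rot","gripper"]}

```bash
mkdir -p pics; cat > h.py <<'E'
import numpy as np,cv2
from rig import monitor,camera,env
def cloud(c):
    z=c["z_map"];h,w=z.shape;f=h/2/np.tan(np.radians(c["vfov"])/2)
    u,v=np.meshgrid(np.arange(w),np.arange(h))
    xd=(u-c["cx"])/f;yd=(v-c["cy"])/f;x,y=xd.copy(),yd.copy()
    for _ in range(20):
        s=1+c["k1"]*(x*x+y*y);x,y=xd/s,yd/s
    P=np.stack([x*z,y*z,z],-1);R=cv2.Rodrigues(np.array(c["rvec"],float))[0]
    W=(P-np.array(c["tvec"]).ravel())@R
    W[z==0]=np.nan
    return W
E
python3 - <<'E'
from h import *
o=monitor.get_obs();print({k:np.round(v,3) for k,v in o.items()})
for n in("side","top"):
    c=camera(n);cv2.imwrite(f"pics/{n}0.png",c["image"]);np.save(n+"0.npy",cloud(c));print(n,c["vfov"],c["k1"],c["rvec"],c["tvec"])
E
```

```text
{'time': np.float64(0.0), 'qpos': array([-1.208,  0.418, -0.01 ,  1.614,  0.005,  1.111, -0.053]), 'dq': array([ 0.   , -0.001,  0.002,  0.001,  0.   ,  0.002, -0.001]), 'joint_efforts': array([-1.0000e-03, -8.6446e+01,  6.7800e-01, -4.3491e+01,  1.9000e-02,
        8.0000e-03, -0.0000e+00]), 'ee_pos': array([0.246, 0.574, 0.249]), 'ee_rot': array([-0.   ,  0.201,  0.98 , -0.001]), 'ft_force': array([-1.045, -0.137, -0.277]), 'ft_torque': array([-0.064,  0.017,  0.007]), 'gripper_force': np.float64(0.0), 'finger_gap': np.float64(1.001)}
side 43.338631691317254 -0.00017591020385933072 [ 2.1653885  -0.44486038  0.23544626] [-0.53652775  0.21640832  1.29936771]
top 52.155682293614696 0.010333443074511022 [ 1.99757026 -2.22130113  0.23489327] [0.0613309  0.59917259 0.95744071]
```

View pics/top0.png

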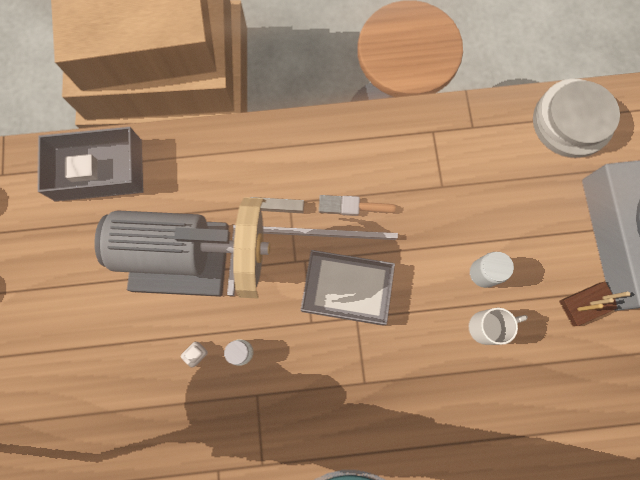

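View pics/side0.png

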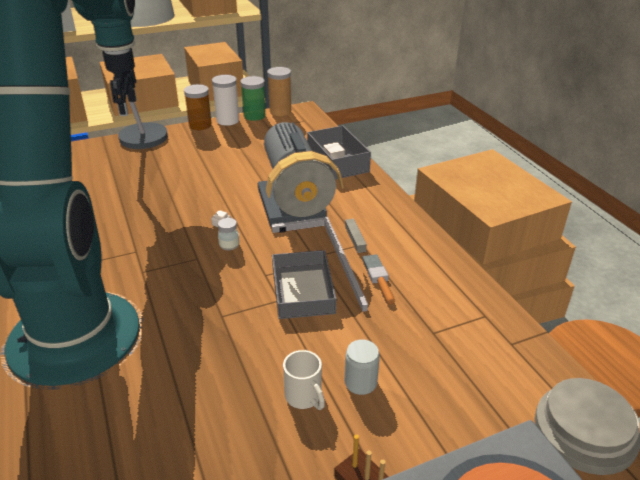

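The top view shows the tray around (348,288), the fence from (265,230) to (398,236), the back stop near (232,285) under the guard, the tin at (492,270), the mug at (495,327), the jar at (238,352) and the brush and stick above the fence. The side view agrees.

```bash
python3 - <<'E'
from h import *
T=np.load("top0.npy");S=np.load("side0.npy")
for (u,v) in [(450,250),(330,380),(398,236),(348,204),(240,352),(492,265),(495,327),(232,288)]: print((u,v),np.round(T[v,u],3))
def sel(W,z0,z1,uv):
    u0,u1,v0,v1=uv;p=W[v0:v1,u0:u1].reshape(-1,3);return p[(p[:,2]>z0)&(p[:,2]<z1)]
for n,W,tr,fe,bs in [("top",T,(295,402,245,332),(266,402,222,243),(222,240,275,300)),("side",S,(265,340,245,325),(325,372,215,312),(270,330,212,235))]:
    p=sel(W,.035,.055,tr).astype(np.float32)
    r=cv2.minAreaRect(p[:,:2]);print(n,"tray z",np.median(p[:,2]),len(p),r);print(np.round(cv2.boxPoints(r),4).tolist())
    f=sel(W,.014,.026,fe).astype(np.float32);r=cv2.minAreaRect(f[:,:2]);print("fence",len(f),np.median(f[:,2]),r,np.round(cv2.boxPoints(r),4).tolist())
    b=sel(W,.014,.026,bs).astype(np.float32)
    if len(b):r=cv2.minAreaRect(b[:,:2]);print("bs",len(b),r,np.round(cv2.boxPoints(r),4).tolist())
E
```

```text
(450, 250) [ 0.568 -0.291  0.001]
(330, 380) [0.321 0.003 0.002]
(398, 236) [ 0.612 -0.182  0.001]
(348, 204) [ 0.692 -0.078  0.018]
(240, 352) [0.397 0.174 0.071]
(492, 265) [ 0.514 -0.344  0.089]
(495, 327) [ 0.393 -0.359  0.001]
(232, 288) [0.533 0.19  0.019]Traceback (most recent call last):
  File "<stdin>", line 8, in <module>
cv2.error: OpenCV(4.12.0) /io/opencv/modules/imgproc/src/convhull.cpp:143: error: (-215:Assertion failed) total >= 0 && (depth == CV_32F || depth == CV_32S) in function 'convexHull'
```

```bash
cat >> h.py <<'E'
def sel(W,z0,z1,uv):
    u0,u1,v0,v1=uv;p=W[v0:v1,u0:u1].reshape(-1,3);return p[(p[:,2]>z0)&(p[:,2]<z1)].astype(np.float32)
def rect(p):
    r=cv2.minAreaRect(np.ascontiguousarray(p[:,:2]));return len(p),round(float(np.median(p[:,2])),4),np.round(cv2.boxPoints(r),4).tolist(),np.round(r[1],4),round(r[2],2)
E
python3 - <<'E'
from h import *
T=np.load("top0.npy");S=np.load("side0.npy")
for n,W,tr,fe,bs in [("top",T,(295,402,245,332),(266,402,222,243),(222,240,275,300)),("side",S,(265,340,245,325),(325,372,215,312),(270,330,212,235))]:
    print(n,"tray",rect(sel(W,.037,.055,tr)))
    f=sel(W,.013,.026,fe);print("fence",rect(f));b=sel(W,.013,.026,bs);print("bs",rect(b))
    for y in np.arange(-.17,.2,.05):
        q=f[abs(f[:,1]-y)<.008];print(round(y,2),np.round([q[:,0].min(),np.median(q[:,0]),q[:,0].max()],4) if len(q) else 0)
E
```

```text
top tray (628, 0.0428, [[0.4207000136375427, -0.12479999661445618], [0.5465999841690063, -0.15950000286102295], [0.5943999886512756, 0.014100000262260437], [0.4684999883174896, 0.048700001090765]], array([0.18  , 0.1306]), 74.59)
fence (755, 0.0183, [[0.6031000018119812, -0.17589999735355377], [0.616100013256073, -0.17800000309944153], [0.6614999771118164, 0.10649999976158142], [0.6484000086784363, 0.10849999636411667]], array([0.2881, 0.0132]), 80.94)
bs (139, 0.0182, [[0.51910001039505, 0.18639999628067017], [0.5601999759674072, 0.18140000104904175], [0.5634999871253967, 0.2087000012397766], [0.5224000215530396, 0.21369999647140503]], array([0.0275, 0.0414]), 83.08)
-0.17 [0.604  0.6106 0.6168]
-0.12 [0.6123 0.6179 0.6247]
-0.07 [0.6195 0.6262 0.6337]
-0.02 [0.628  0.6343 0.6421]
0.03 [0.6358 0.6425 0.6494]
0.08 [0.6437 0.6501 0.6567]
0.13 0
0.18 0
side tray (632, 0.0437, [[0.4180000126361847, -0.1282999962568283], [0.5436999797821045, -0.16259999573230743], [0.5938000082969666, 0.021299999207258224], [0.4681999981403351, 0.05559999868273735]], array([0.1906, 0.1303]), 74.73)
fence (960, 0.0206, [[0.520799994468689, -0.15369999408721924], [0.6258000135421753, -0.19939999282360077], [0.777400016784668, 0.14910000562667847], [0.6722999811172485, 0.19480000436306]], array([0.38  , 0.1146]), 66.49)
bs (531, 0.0196, [[0.5041000247001648, 0.14790000021457672], [0.6557000279426575, 0.1111999973654747], [0.6765000224113464, 0.19740000367164612], [0.5249000191688538, 0.23409999907016754]], array([0.0887, 0.1559]), 76.42)
-0.17 [0.6032 0.6093 0.6159]
-0.12 [0.5503 0.6135 0.6225]
-0.07 [0.5655 0.6291 0.6814]
-0.02 [0.5774 0.6812 0.7048]
0.03 [0.6342 0.6876 0.7107]
0.08 [0.6424 0.6943 0.718 ]
0.13 [0.6494 0.6621 0.7287]
0.18 [0.6656 0.6675 0.6698]
```

>>> jog_arm:
  offset:
    - [0,0,0]
    - [0,0,0]
    - [0,0,0]
    - [-0.27,-0.66,0]
    - [-0.27,-0.66,0]
    - [-0.27,-0.66,0]
    - [-0.27,-0.66,0]
    - [-0.27,-0.66,0]
    - [-0.27,-0.66,0]
    - [-0.27,-0.66,0]
    - [-0.27,-0.66,0]
    - [-0.27,-0.66,0]
  rot:
    - [0,0,-0.94]
    - [0,0,-0.94]
    - [0,0,-0.94]
    - [0,0,0]
    - [0,0,0]
    - [0,0,0]
    - [0,0,0]
    - [0,0,0]
    - [0,0,0]
    - [0,0,0]
    - [0,0,0]
    - [0,0,0]
  gripper: [1,1,1,1,1,1,1,1,1,1,1,1]

```text
time: 1.1
ee_pos: [0.3045, 0.323, 0.2498]
ee_rot: [-0.0, 0.079, 0.997, -0.0]
ft_force: [0.7, 0.4, 1.0]
finger_gap: 0.999
gripper_force: 0.0
```

```bash
cat >> h.py <<'E'
from scipy.spatial.transform import Rotation as Ro
A=np.radians(9.06);GX=np.array([np.cos(A),-np.sin(A)]);GY=np.array([np.sin(A),np.cos(A)]);C=np.array([.658,.1675])
def st():
    o=monitor.get_obs();d=o["ee_pos"][:2]-C;R=Ro.from_quat(np.roll(o["ee_rot"],-1)).as_matrix()
    print("t",round(o["time"],2),"g",np.round([d@GX,d@GY,o["ee_pos"][2]],4),"yaw_y-g",round(np.degrees(np.arctan2(R[1,1],R[0,1])+A),2),"z",np.round(R[:,2],3),"F",np.round(o["ft_force"],1),"q",np.round(o["qpos"],2))
E
python3 -c "from h import *;st()"
```

```text
t 1.1 g [-0.3735  0.0979  0.2498] yaw_y-g 89.97 z [-0. -0. -1.] F [0.7 0.4 1. ] q [-0.92  0.09  0.04  2.04 -0.    1.01  0.53]
```

>>> jog_arm:
  offset:
    - [-0.3,-0.71,0]
    - [-0.3,-0.71,0]
    - [-0.3,-0.71,0]
    - [-0.3,-0.71,0]
    - [-0.3,-0.71,0]
    - [-0.3,-0.71,0]
    - [-0.3,-0.71,0]
    - [-0.3,-0.71,0]
    - [-0.3,-0.71,0]
    - [-0.3,-0.71,0]
    - [-0.3,-0.71,0]
    - [-0.3,-0.71,0]
  rot:
    - [0,0,0]
    - [0,0,0]
    - [0,0,0]
    - [0,0,0]
    - [0,0,0]
    - [0,0,0]
    - [0,0,0]
    - [0,0,0]
    - [0,0,0]
    - [0,0,0]
    - [0,0,0]
    - [0,0,0]
  gripper: [1,1,1,1,1,1,1,1,1,1,1,1]

```text
time: 2.1
ee_pos: [0.3928, -0.0363, 0.2501]
ee_rot: [0.0, 0.079, 0.997, 0.0]
ft_force: [0.3, 0.0, 0.2]
finger_gap: 1.001
gripper_force: 0.0
```

>>> jog_arm:
  offset:
    - [0,0,0.65]
    - [0,0,0.65]
    - [0,0,0.65]
    - [0,0,0.65]
    - [0,0,0.65]
    - [0,0,0.65]
    - [0,0,0.4]
    - [0,0,0.4]
    - [0,0,0.4]
    - [0,0,0.2]
    - [0,0,0.2]
    - [0,0,0]
  rot:
    - [0,0,0]
    - [0,0,0]
    - [0,0,0]
    - [0,0,0]
    - [0,0,0]
    - [0,0,0]
    - [0,0,0]
    - [0,0,0]
    - [0,0,0]
    - [0,0,0]
    - [0,0,0]
    - [0,0,0]
  gripper: [1,1,1,1,1,1,1,1,1,1,1,1]

```text
time: 3.1
ee_pos: [0.3925, -0.0349, 0.0292]
ee_rot: [-0.001, 0.079, 0.997, -0.0]
ft_force: [-0.3, 0.3, -0.1]
finger_gap: 1.003
gripper_force: 0.0
```

```bash
python3 -c "
from h import *
st();c=camera('side');cv2.imwrite('pics/side1.png',c['image'])"
```

```text
t 3.1 g [-0.2304 -0.2417  0.0292] yaw_y-g 89.96 z [-0.001 -0.    -1.   ] F [-0.3  0.3 -0.1] q [-0.3   0.44  0.36  2.32 -0.37  0.43  1.77]
```

View pics/side1.png

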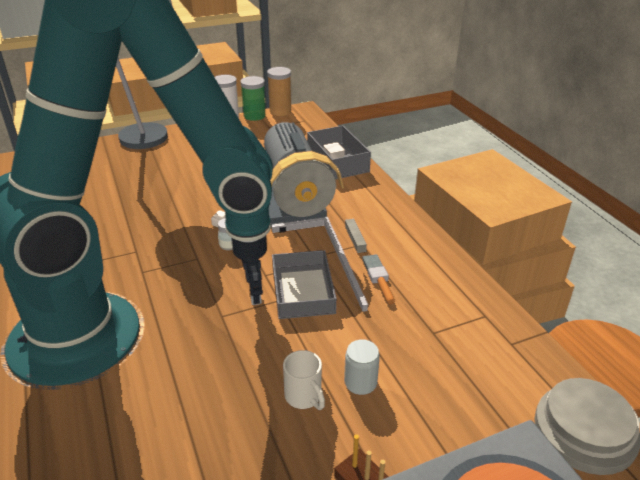

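>>> jog_arm:
  offset:
    - [-0.1,0,0.12]
    - [-0.15,0,0]
    - [-0.15,0,0]
    - [-0.1,0,0]
    - [-0.08,0,0]
    - [-0.08,0,0]
    - [-0.08,0,0]
    - [-0.08,0,0]
    - [-0.08,0,0]
    - [-0.08,0,0]
    - [-0.08,0,0]
    - [-0.08,0,0]
  rot:
    - [0,0,0]
    - [0,0,0]
    - [0,0,0]
    - [0,0,0]
    - [0,0,0]
    - [0,0,0]
    - [0,0,0]
    - [0,0,0]
    - [0,0,0]
    - [0,0,0]
    - [0,0,0]
    - [0,0,0]
  gripper: [1,1,1,1,1,1,1,1,1,1,1,1]

```text
time: 4.15
ee_pos: [0.438, -0.0421, 0.0252]
ee_rot: [-0.0, 0.079, 0.997, -0.0]
ft_force: [-2.7, -0.6, 0.8]
finger_gap: 0.998
gripper_force: 1.2
```

```bash
cat >> h.py <<'E'
def tray(name="top"):
    W=cloud(camera(name));m=(W[...,2]>.037)&(W[...,2]<.049)
    g=np.stack([(W[...,:2]-C)@GX,(W[...,:2]-C)@GY,W[...,2]],-1)
    return g,m
E
python3 - <<'E'
from h import *
st()
for n in("top","side"):
    g,m=tray(n);m&=(g[...,0]>-.22)&(g[...,0]<.004)&(g[...,1]>-.36)&(g[...,1]<0.01)
    print(n,rect(g[m].astype(np.float32)))
E
```

```text
t 4.15 g [-0.1843 -0.2417  0.0252] yaw_y-g 89.96 z [-0. -0. -1.] F [-2.7 -0.6  0.8] q [-0.28  0.5   0.35  2.21 -0.37  0.48  1.78]
top (380, 0.0429, [[-0.17489999532699585, -0.32679998874664307], [-0.045099999755620956, -0.3346000015735626], [-0.03440000116825104, -0.15469999611377716], [-0.16419999301433563, -0.1469999998807907]], array([0.1801, 0.13  ]), 86.6)
side (575, 0.0434, [[-0.2037999927997589, -0.32839998602867126], [-0.04580000042915344, -0.33739998936653137], [-0.035100001841783524, -0.1509000062942505], [-0.1931000053882599, -0.14180000126361847]], array([0.1869, 0.1583]), 86.72)
```

>>> jog_arm:
  offset:
    - [-0.08,0,0]
    - [-0.08,0,0]
    - [-0.08,0,0]
    - [-0.08,0,0]
    - [-0.08,0,0]
    - [-0.08,0,0]
    - [-0.08,0,0]
    - [-0.08,0,0]
    - [-0.08,0,0]
    - [-0.08,0,0]
    - [-0.06,0,0]
    - [-0.06,0,0]
  rot:
    - [0,0,0]
    - [0,0,0]
    - [0,0,0]
    - [0,0,0]
    - [0,0,0]
    - [0,0,0]
    - [0,0,0]
    - [0,0,0]
    - [0,0,0]
    - [0,0,0]
    - [0,0,0]
    - [0,0,0]
  gripper: [1,1,1,1,1,1,1,1,1,1,1,1]

```text
time: 5.25
ee_pos: [0.4744, -0.0478, 0.0252]
ee_rot: [-0.0, 0.079, 0.997, -0.0]
ft_force: [-3.8, 0.3, 3.8]
finger_gap: 1.0
gripper_force: 2.1
```

>>> jog_arm:
  offset:
    - [-0.03,0,0]
    - [-0.03,0,0]
    - [-0.03,0,0]
  rot:
    - [0,0,0]
    - [0,0,0]
    - [0,0,0]
  gripper: [1,1,1]

```text
time: 5.5
ee_pos: [0.4777, -0.0484, 0.0252]
ee_rot: [-0.0, 0.079, 0.997, -0.0]
ft_force: [-2.9, 1.3, 2.0]
finger_gap: 1.002
gripper_force: 1.6
```

```bash
python3 - <<'E'
from h import *
st()
for n in("top",):
    g,m=tray(n);m&=(g[...,0]>-.22)&(g[...,0]<.008)&(g[...,1]>-.36)&(g[...,1]<0.01)
    print(n,rect(g[m].astype(np.float32)))
E
```

```text
t 5.5 g [-0.144  -0.2416  0.0252] yaw_y-g 89.97 z [-0. -0. -1.] F [-2.9  1.3  2. ] q [-0.26  0.55  0.36  2.12 -0.37  0.53  1.78]
top (363, 0.0426, [[-0.13289999961853027, -0.14669999480247498], [-0.13130000233650208, -0.326200008392334], [-0.0013000000035390258, -0.32499998807907104], [-0.002899999963119626, -0.14550000429153442]], array([0.13  , 0.1796]), 0.51)
```

>>> jog_arm:
  offset:
    - [-0.02,0,0]
    - [-0.02,0,0]
    - [-0.02,0,0]
    - [0,0,0]
  rot:
    - [0,0,0]
    - [0,0,0]
    - [0,0,0]
    - [0,0,0]
  gripper: [1,1,1,1]

```text
time: 5.88
ee_pos: [0.4805, -0.0488, 0.0252]
ee_rot: [0.0, 0.079, 0.997, -0.0]
ft_force: [-1.1, -0.8, -0.9]
finger_gap: 0.999
gripper_force: 0.3
```

```bash
python3 -c "
from h import *
st()"
```

```text
t 5.88 g [-0.1412 -0.2416  0.0252] yaw_y-g 89.97 z [ 0. -0. -1.] F [-1.1 -0.8 -0.9] q [-0.26  0.55  0.36  2.11 -0.37  0.53  1.78]
```

>>> jog_arm:
  offset:
    - [-0.02,0,0]
    - [-0.02,0,0]
    - [0,0,0]
  rot:
    - [0,0,0]
    - [0,0,0]
    - [0,0,0]
  gripper: [1,1,1]

```text
time: 6.13
ee_pos: [0.4813, -0.049, 0.0251]
ee_rot: [-0.001, 0.079, 0.997, 0.0]
ft_force: [-6.0, 1.7, 3.1]
finger_gap: 0.999
gripper_force: 3.1
```

>>> jog_arm:
  offset:
    - [-0.02,0,0]
    - [-0.02,0,0]
    - [0,0,0]
  rot:
    - [0,0,0]
    - [0,0,0]
    - [0,0,0]
  gripper: [1,1,1]

```text
time: 6.38
ee_pos: [0.4813, -0.049, 0.0248]
ee_rot: [-0.002, 0.079, 0.997, 0.0]
ft_force: [-15.6, 2.3, 11.4]
finger_gap: 1.004
gripper_force: 7.9
```

```bash
python3 -c "
from h import *
st()
for n in('top',):
    g,m=tray(n);m&=(g[...,0]>-.22)&(g[...,0]<.008)&(g[...,1]>-.36)&(g[...,1]<0.01)
    print(n,rect(g[m].astype(np.float32)))
"
```

```text
t 6.38 g [-0.1404 -0.2416  0.0248] yaw_y-g 89.98 z [-0.004  0.001 -1.   ] F [-15.6   2.3  11.4] q [-0.26  0.56  0.36  2.11 -0.37  0.54  1.78]
top (360, 0.0429, [[-0.12950000166893005, -0.32510000467300415], [0.0007999999797903001, -0.32510000467300415], [0.0007999999797903001, -0.14650000631809235], [-0.12950000166893005, -0.14650000631809235]], array([0.1786, 0.1303]), 90.0)
```

>>> jog_arm:
  offset:
    - [0.1,0,0]
    - [0.3,0,0]
    - [0.5,0,0]
    - [0.5,0,-0.1]
    - [0,0,-0.5]
    - [0,0,-0.5]
    - [0,0,-0.5]
    - [0,0,-0.5]
    - [0,0,-0.5]
    - [0,0,0]
    - [0,0,0]
    - [0,0,0]
  rot:
    - [0,0,0]
    - [0,0,0]
    - [0,0,0]
    - [0,0,0]
    - [0,0,0]
    - [0,0,1]
    - [0,0,1]
    - [0,0,1]
    - [0,0,1]
    - [0,0,1]
    - [0,0,1]
    - [0,0,1]
  gripper: [1,1,1,1,1,1,1,1,1,1,1,1]

```text
time: 7.43
ee_pos: [0.4287, -0.0403, 0.1298]
ee_rot: [0.001, 0.377, 0.926, 0.001]
ft_force: [0.0, 0.3, -0.2]
finger_gap: 0.998
gripper_force: 0.0
```

>>> jog_arm:
  offset:
    - [0,0,0]
    - [0,0,0]
    - [0,0,0]
    - [0,0,0]
    - [0,0,0]
    - [0,0,0]
    - [0,0,0]
    - [0,0,0]
    - [0,0,0]
    - [0,0,0]
    - [0,0,0]
  rot:
    - [0,0,1]
    - [0,0,1]
    - [0,0,1]
    - [0,0,1]
    - [0,0,1]
    - [0,0,1]
    - [0,0,1]
    - [0,0,1]
    - [0,0,1]
    - [0,0,1]
    - [0,0,1]
  gripper: [1,1,1,1,1,1,1,1,1,1,1]

```text
time: 8.35
ee_pos: [0.4285, -0.0404, 0.1294]
ee_rot: [0.0, 0.762, 0.647, 0.0]
ft_force: [-0.5, -0.8, 0.1]
finger_gap: 1.002
gripper_force: 0.0
```

```bash
python3 -c "
from h import *
st()
for n in('top',):
    g,m=tray(n);m&=(g[...,0]>-.16)&(g[...,0]<.008)&(g[...,1]>-.36)&(g[...,1]<0.01)
    print(n,rect(g[m].astype(np.float32)))
"
```

```text
t 8.35 g [-0.1939 -0.2415  0.1294] yaw_y-g -0.28 z [ 0.001 -0.    -1.   ] F [-0.5 -0.8  0.1] q [-0.74  0.36  0.88  2.21 -0.41  0.74  0.26]
top (429, 0.0429, [[-0.12970000505447388, -0.3264999985694885], [0.00139999995008111, -0.3264999985694885], [0.00139999995008111, -0.14659999310970306], [-0.12970000505447388, -0.14659999310970306]], array([0.1799, 0.1311]), 90.0)
```

>>> jog_arm:
  offset:
    - [-0.65,0,0]
    - [-0.65,0,0]
    - [-0.65,0,0]
    - [-0.65,0,0]
    - [-0.65,0,0]
    - [0,0.645,0]
    - [0,0.645,0]
    - [0,0.645,0]
    - [0,0.645,0]
    - [0,0.645,0]
    - [0,0,0]
    - [0,0,0]
  rot:
    - [0,0,0]
    - [0,0,0]
    - [0,0,0]
    - [0,0,0]
    - [0,0,0]
    - [0,0,0]
    - [0,0,0]
    - [0,0,0]
    - [0,0,0]
    - [0,0,0]
    - [0,0,0]
    - [0,0,-0.05]
  gripper: [1,1,1,1,1,1,1,1,1,1,1,1]

```text
time: 9.4
ee_pos: [0.5356, -0.1895, 0.1289]
ee_rot: [0.0, 0.759, 0.651, -0.0]
ft_force: [0.3, -0.1, 0.7]
finger_gap: 0.996
gripper_force: 0.0
```

```bash
python3 -c "
from h import *
st()"
```

```text
t 9.4 g [-0.0647 -0.3719  0.1289] yaw_y-g 0.35 z [ 0.    -0.001 -1.   ] F [ 0.3 -0.1  0.7] q [-0.31  0.59  0.79  1.88 -0.53  0.89  0.59]
```

>>> jog_arm:
  offset:
    - [0,0,0.5]
    - [0,0,0.5]
    - [0,0,0.5]
    - [0,0,0.5]
    - [0,0,0.3]
    - [0,0,0.2]
    - [0,0,0.1]
    - [0.2,0,0]
    - [0.2,0,0]
    - [0.15,0,0]
    - [0.1,0,0]
    - [0.08,0,0]
  rot:
    - [0,0,0.06]
    - [0,0,0]
    - [0,0,0]
    - [0,0,0]
    - [0,0,0]
    - [0,0,0]
    - [0,0,0]
    - [0,0,0]
    - [0,0,0]
    - [0,0,0]
    - [0,0,0]
    - [0,0,0]
  gripper: [1,1,1,1,1,1,1,1,1,1,1,1]

```text
time: 10.4
ee_pos: [0.54, -0.1593, 0.0257]
ee_rot: [0.0, 0.761, 0.649, 0.0]
ft_force: [0.6, 0.5, -0.4]
finger_gap: 0.997
gripper_force: 0.0
```

>>> jog_arm:
  offset:
    - [0.08,0,0]
    - [0.08,0,0]
    - [0.08,0,0]
    - [0.08,0,0]
    - [0.08,0,0]
    - [0.08,0,0]
    - [0.08,0,0]
    - [0.08,0,0]
    - [0.08,0,0]
    - [0.08,0,0]
    - [0.08,0,0]
    - [0.08,0,0]
  rot:
    - [0,0,0]
    - [0,0,0]
    - [0,0,0]
    - [0,0,0]
    - [0,0,0]
    - [0,0,0]
    - [0,0,0]
    - [0,0,0]
    - [0,0,0]
    - [0,0,0]
    - [0,0,0]
    - [0,0,0]
  gripper: [1,1,1,1,1,1,1,1,1,1,1,1]

```text
time: 11.4
ee_pos: [0.5454, -0.1231, 0.0254]
ee_rot: [0.0, 0.761, 0.648, -0.0]
ft_force: [-1.7, -5.6, 3.5]
finger_gap: 1.0
gripper_force: 2.7
```

```bash
python3 -c "
from h import *
st()
for n in('top',):
    c=camera(n);cv2.imwrite('pics/top2.png',c['image'][120:400,160:560])
    g,m=tray(n);m&=(g[...,0]>-.16)&(g[...,0]<.006)&(g[...,1]>-.36)&(g[...,1]<0.01)
    print(n,rect(g[m].astype(np.float32)))
"
```

```text
t 11.4 g [-0.0654 -0.3047  0.0254] yaw_y-g -0.13 z [-0.    -0.001 -1.   ] F [-1.7 -5.6  3.5] q [-0.34  0.73  0.66  1.93 -0.67  0.71  0.57]
top (287, 0.0425, [[-0.12960000336170197, -0.24729999899864197], [0.0010999999940395355, -0.2475000023841858], [0.0013000000035390258, -0.11469999700784683], [-0.12939999997615814, -0.1145000010728836]], array([0.1327, 0.1308]), 89.92)
```

View pics/top2.png

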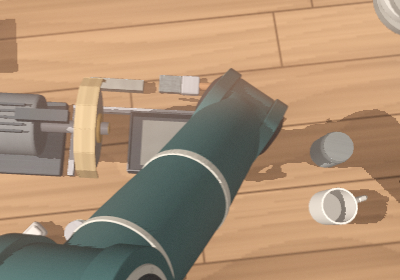

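Crop shows the tray against the fence, its far end at (130,140), with forearm crossing the picture at (200,180), drawing near the guard at (90,130). Checking the forearm's clearance.

```bash
python3 - <<'E'
from h import *
for n in("top","side"):
    c=camera(n)
    if n=="side":cv2.imwrite("pics/side2.png",c["image"][60:380,60:460])
    W=cloud(c);g=np.stack([(W[...,:2]-C)@GX,(W[...,:2]-C)@GY,W[...,2]],-1)
    im=c["image"].astype(int);teal=(im[...,0]-im[...,2]>20)&(g[...,2]>.1)
    for gx in np.arange(-.5,.01,.05):
        p=g[teal&(abs(g[...,0]-gx)<.015)]
        if len(p):
            i=p[:,1].argmax();print(n,round(gx,2),"gymax",p[i].round(3),"z at edge",np.round([p[p[:,1]>p[i,1]-.04][:,2].min(),p[:,2].max()],3))
E
```

```text
top -0.35 gymax [-0.337 -0.039  0.694] z at edge [0.694 0.708]
top -0.3 gymax [-0.315 -0.04   0.697] z at edge [0.689 0.749]
top -0.25 gymax [-0.264 -0.167  0.716] z at edge [0.716 0.716]
side -0.5 gymax [-0.49  -0.193  0.554] z at edge [0.521 0.561]
side -0.45 gymax [-0.44  -0.169  0.618] z at edge [0.575 0.623]
side -0.4 gymax [-0.405 -0.187  0.659] z at edge [0.476 0.665]
side -0.35 gymax [-0.337 -0.19   0.566] z at edge [0.525 0.655]
side -0.3 gymax [-0.312 -0.188  0.578] z at edge [0.542 0.654]
side -0.25 gymax [-0.249 -0.165  0.648] z at edge [0.609 0.652]
side -0.2 gymax [-0.208 -0.176  0.599] z at edge [0.567 0.606]
side -0.15 gymax [-0.16  -0.224  0.533] z at edge [0.492 0.537]
side -0.1 gymax [-0.114 -0.258  0.47 ] z at edge [0.415 0.47 ]
side -0.05 gymax [-0.063 -0.242  0.402] z at edge [0.364 0.407]
side -0.0 gymax [-0.012 -0.277  0.36 ] z at edge [0.29  0.363]
```

View pics/side2.png

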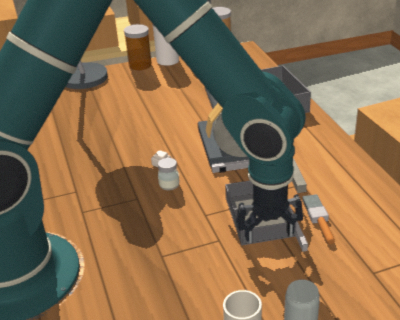

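```bash
python3 - <<'E'
from h import *
W=cloud(camera("top"));g=np.stack([(W[...,:2]-C)@GX,(W[...,:2]-C)@GY,W[...,2]],-1)
p=g[(g[...,2]>.1)&(g[...,1]<-.09)]
for gx in np.arange(-.3,.1,.04):
    q=p[abs(p[:,0]-gx)<.02]
    if len(q):i=q[:,1].argmax();j=q[:,1].argmin();print(round(gx,2),q[i].round(3),q[j].round(3),q[:,2].min().round(3),q[:,2].max().round(3))
E
```

```text
-0.3 [-0.309 -0.09   0.714] [-0.32  -0.22   0.601] 0.578 0.75
-0.26 [-0.269 -0.09   0.683] [-0.24  -0.255  0.509] 0.505 0.735
-0.22 [-0.238 -0.126  0.607] [-0.201 -0.277  0.484] 0.484 0.639
-0.18 [-0.199 -0.155  0.561] [-0.162 -0.302  0.43 ] 0.43 0.586
-0.14 [-0.158 -0.183  0.497] [-0.132 -0.734  0.101] 0.101 0.535
-0.1 [-0.12  -0.209  0.447] [-0.089 -0.808  0.102] 0.1 0.478
-0.06 [-0.079 -0.233  0.4  ] [-0.047 -0.813  0.101] 0.1 0.423
-0.02 [-0.04  -0.247  0.34 ] [-0.002 -0.817  0.1  ] 0.1 0.394
0.02 [ 0.003 -0.287  0.342] [ 0.017 -0.818  0.1  ] 0.1 0.344
0.06 [ 0.077 -0.779  0.1  ] [ 0.078 -0.821  0.104] 0.1 0.112
```

>>> jog_arm:
  offset:
    - [0.1,0,0]
    - [0.1,0,0]
    - [0.1,0,0]
    - [0.1,0,0]
    - [0.1,0,0]
    - [0.1,0,0]
    - [0.1,0,0]
    - [0.1,0,0]
    - [0.1,0,0]
    - [0.1,0,0]
    - [0.1,0,0]
    - [0.1,0,0]
  rot:
    - [0,0,0]
    - [0,0,0]
    - [0,0,0]
    - [0,0,0]
    - [0,0,0]
    - [0,0,0]
    - [0,0,0]
    - [0,0,0]
    - [0,0,0]
    - [0,0,0]
    - [0,0,0]
    - [0,0,0]
  gripper: [1,1,1,1,1,1,1,1,1,1,1,1]

```text
time: 12.65
ee_pos: [0.5533, -0.0746, 0.0252]
ee_rot: [0.0, 0.761, 0.649, -0.0]
ft_force: [-2.4, -3.3, 1.3]
finger_gap: 1.001
gripper_force: 1.7
```

>>> jog_arm:
  offset:
    - [0.1,0,0]
    - [0.1,0,0]
    - [0.1,0,0]
    - [0.1,0,0]
    - [0.1,0,0]
    - [0.1,0,0]
    - [0.1,0,0]
    - [0.1,0,0]
    - [0.1,0,0]
    - [0.08,0,0]
  rot:
    - [0,0,0]
    - [0,0,0]
    - [0,0,0]
    - [0,0,0]
    - [0,0,0]
    - [0,0,0]
    - [0,0,0]
    - [0,0,0]
    - [0,0,0]
    - [0,0,0]
  gripper: [1,1,1,1,1,1,1,1,1,1]

```text
time: 13.48
ee_pos: [0.5595, -0.0359, 0.0252]
ee_rot: [0.0, 0.761, 0.649, -0.0]
ft_force: [-2.2, -3.2, 2.1]
finger_gap: 0.999
gripper_force: 1.8
```

```bash
python3 - <<'E'
from h import *
st()
W=cloud(camera("side"));g=np.stack([(W[...,:2]-C)@GX,(W[...,:2]-C)@GY,W[...,2]],-1)
p=g[(g[...,2]>.037)&(g[...,2]<.047)&(g[...,0]>-.16)&(g[...,0]<.01)&(g[...,1]>-.22)&(g[...,1]<.01)]
print(len(p),p.min(0).round(4),p.max(0).round(4))
E
```

```text
t 13.48 g [-0.0652 -0.2163  0.0252] yaw_y-g -0.07 z [-0. -0. -1.] F [-2.2 -3.2  2.1] q [-0.5   0.73  0.66  1.93 -0.68  0.72  0.42]
280 [-0.1318 -0.2197  0.037 ] [-0.0013 -0.0202  0.047 ]
```

>>> jog_arm:
  offset:
    - [0.07,0,0]
    - [0.07,0,0]
    - [0.07,0,0]
    - [0.07,0,0]
    - [0.07,0,0]
    - [0.06,0,0]
    - [0.05,0,0]
    - [0.03,0,0]
    - [0.03,0,0]
  rot:
    - [0,0,0]
    - [0,0,0]
    - [0,0,0]
    - [0,0,0]
    - [0,0,0]
    - [0,0,0]
    - [0,0,0]
    - [0,0,0]
    - [0,0,0]
  gripper: [1,1,1,1,1,1,1,1,1]

```text
time: 14.28
ee_pos: [0.5628, -0.0157, 0.0252]
ee_rot: [0.0, 0.761, 0.649, -0.0]
ft_force: [-1.8, -2.8, -0.4]
finger_gap: 1.001
gripper_force: 1.4
```

>>> jog_arm:
  offset:
    - [0.03,0,0]
    - [0.03,0,0]
    - [0,0,0]
  rot:
    - [0,0,0]
    - [0,0,0]
    - [0,0,0]
  gripper: [1,1,1]

```text
time: 14.53
ee_pos: [0.5632, -0.0132, 0.0252]
ee_rot: [-0.0, 0.761, 0.649, 0.0]
ft_force: [-0.1, -0.7, -0.7]
finger_gap: 1.006
gripper_force: 0.2
```

>>> jog_arm:
  offset:
    - [0.03,0,0]
    - [0,0,0]
  rot:
    - [0,0,0]
    - [0,0,0]
  gripper: [1,1]

```text
time: 14.7
ee_pos: [0.5634, -0.0121, 0.0252]
ee_rot: [-0.0, 0.761, 0.649, 0.0]
ft_force: [-0.0, -0.1, 0.0]
finger_gap: 0.999
gripper_force: 0.3
```

```bash
python3 -c "
from h import *
st()"
```

```text
t 14.7 g [-0.0651 -0.1922  0.0252] yaw_y-g -0.08 z [ 0.  0. -1.] F [-0.  -0.1  0. ] q [-0.54  0.74  0.67  1.92 -0.68  0.72  0.37]
```

Not pressed home yet; continue in 0.8–1 mm increments.

>>> jog_arm:
  offset:
    - [0.03,0,0]
    - [0,0,0]
  rot:
    - [0,0,0]
    - [0,0,0]
  gripper: [1,1]

```text
time: 14.87
ee_pos: [0.5636, -0.0109, 0.0252]
ee_rot: [0.0, 0.761, 0.649, 0.0]
ft_force: [-1.6, -0.1, -1.3]
finger_gap: 0.999
gripper_force: 0.4
```

>>> jog_arm:
  offset:
    - [0.03,0,0]
    - [0,0,0]
  rot:
    - [0,0,0]
    - [0,0,0]
  gripper: [1,1]

```text
time: 15.03
ee_pos: [0.5638, -0.0097, 0.0252]
ee_rot: [0.0, 0.761, 0.649, -0.0]
ft_force: [-1.3, -0.4, 0.3]
finger_gap: 1.0
gripper_force: 0.5
```

>>> jog_arm:
  offset:
    - [0.03,0,0]
    - [0,0,0]
  rot:
    - [0,0,0]
    - [0,0,0]
  gripper: [1,1]

```text
time: 15.2
ee_pos: [0.5638, -0.0096, 0.0252]
ee_rot: [0.001, 0.761, 0.648, -0.0]
ft_force: [-1.3, -6.6, -0.7]
finger_gap: 1.004
gripper_force: 3.8
```

>>> jog_arm:
  offset:
    - [0.03,0,0]
    - [0,0,0]
  rot:
    - [0,0,0]
    - [0,0,0]
  gripper: [1,1]

```text
time: 15.37
ee_pos: [0.5638, -0.0095, 0.0253]
ee_rot: [0.001, 0.762, 0.648, -0.001]
ft_force: [-3.2, -13.4, 0.2]
finger_gap: 1.002
gripper_force: 6.9
```

>>> jog_arm:
  offset:
    - [-0.05,0,0]
    - [-0.1,0,0]
    - [-0.3,0,0]
    - [-0.6,0,0]
    - [-0.6,0,0]
    - [-0.6,0,0]
    - [-0.6,0,0]
    - [0,0,-0.5]
    - [0,0,-0.6]
    - [0,0,-0.6]
    - [0,0,-0.6]
    - [0,0,-0.6]
  rot:
    - [0,0,0]
    - [0,0,0]
    - [0,0,0]
    - [0,0,0]
    - [0,0,0]
    - [0,0,0]
    - [0,0,0]
    - [0,0,0]
    - [0,0,0]
    - [0,0,0]
    - [0,0,0]
    - [0,0,0]
  gripper: [1,1,1,1,1,1,1,1,1,1,1,1]

```text
time: 16.37
ee_pos: [0.5456, -0.1209, 0.1424]
ee_rot: [-0.0, 0.761, 0.648, 0.0]
ft_force: [-0.5, 0.2, -0.3]
finger_gap: 0.998
gripper_force: 0.0
```

```bash
python3 - <<'E'
from h import *
st()
for n in("top","side"):
    c=camera(n);W=cloud(c);g=np.stack([(W[...,:2]-C)@GX,(W[...,:2]-C)@GY,W[...,2]],-1)
    cv2.imwrite(f"pics/{n}3.png",cv2.resize(c["image"][130:370,180:460] if n=="top" else c["image"][110:350,200:480],None,fx=2,fy=2))
    m=(g[...,2]>.037)&(g[...,2]<.049)&(g[...,0]>-.16)&(g[...,0]<.008)&(g[...,1]>-.22)&(g[...,1]<.006)
    p=g[m].astype(np.float32);print(n,rect(p))
    # fence-side wall edge & outer edges by gy
    for y in np.arange(-.17,0,.03):
        q=p[abs(p[:,1]-y)<.012]
        if len(q):print(round(y,2),q[:,0].min().round(4),q[:,0].max().round(4))
E
```

```text
t 16.37 g [-0.0656 -0.3025  0.1424] yaw_y-g -0.13 z [-0.  0. -1.] F [-0.5  0.2 -0.3] q [-0.46  0.56  0.82  1.89 -0.51  0.91  0.45]
top (416, 0.0426, [[-0.1298000067472458, -0.18039999902248383], [0.0007999999797903001, -0.18070000410079956], [0.0012000000569969416, -0.0010999999940395355], [-0.12939999997615814, -0.0007999999797903001]], array([0.1796, 0.1306]), 89.88)
-0.17 -0.1298 -0.0007
-0.14 -0.1294 1e-04
-0.11 -0.1297 0.001
-0.08 -0.1296 -0.0007
-0.05 -0.1291 -0.0004
side (377, 0.0433, [[-0.13269999623298645, -0.1842000037431717], [-0.0003000000142492354, -0.18479999899864197], [0.0005000000237487257, 0.0038999998942017555], [-0.13179999589920044, 0.0044999998062849045]], array([0.1887, 0.1324]), 89.75)
-0.17 -0.1326 -0.0008
-0.14 -0.1316 -0.0012
-0.11 -0.1314 -0.0
-0.08 -0.1315 -0.128
-0.05 -0.1312 -0.1289
-0.02 -0.132 -0.0897
```

View pics/side3.png

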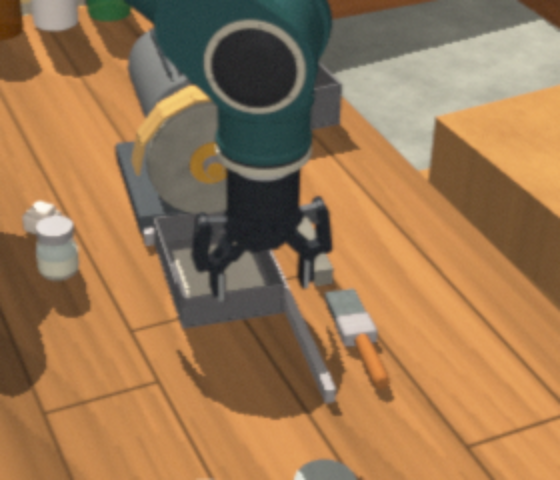

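View pics/top3.png

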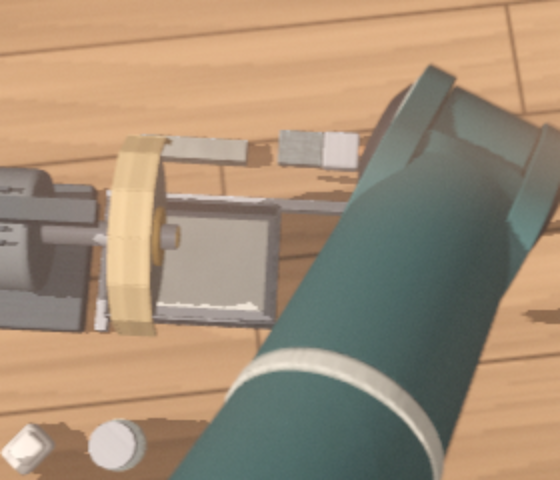

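The side view shows the tray against the back stop and the fence, with the gripper clear in front. The top view agrees, with the near end at (275,265), the fence edge at (230,203), and the stick, brush, jar and stone unmoved. I'll rise further, then hand in.

>>> jog_arm:
  offset:
    - [0,0,-0.6]
    - [0,0,-0.6]
    - [0,0,-0.6]
    - [0,0,-0.4]
    - [0,0,0]
    - [0,0,0]
  rot:
    - [0,0,0]
    - [0,0,0]
    - [0,0,0]
    - [0,0,0]
    - [0,0,0]
    - [0,0,0]
  gripper: [1,1,1,1,1,1]

```text
time: 16.97
ee_pos: [0.546, -0.1203, 0.2293]
ee_rot: [0.0, 0.761, 0.649, 0.001]
ft_force: [-0.5, -1.0, -0.2]
finger_gap: 0.999
gripper_force: 0.0
```

```bash
python3 - <<'E'
from h import *
st();print(env.finish_job())
E
```

```text
t 16.97 g [-0.0652 -0.3018  0.2293] yaw_y-g -0.08 z [ 0.001  0.001 -1.   ] F [-0.5 -1.  -0.2] q [-0.54  0.45  0.91  1.83 -0.4   1.06  0.36]
the job is handed in; nothing more can be done
None
```

The tray is home: flush to the side fence and back stop within about 1 mm by camera, with no visible shift of the other items in view, and the arm clear; handed in at 17 s (no verdict returned).

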